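Park the hand torch in its tilted stand

ROBOT

A 7-joint arm with a two-finger parallel gripper is mounted at the origin on a cart in front of the work surface, level with it; the furniture and walls round the work are solid. World frame = base frame: x ahead of the robot, y to its left, z up, the work surface at z = 0. Lengths are in m, angles in rad, forces in N, time in s.
With the tool pointing down it reaches from about 0.4 to 0.875 m from the base axis. Payload 19.3 kg.
Tool frame: the origin (TCP) lies on the mounting face of the last link; the fingertips stand r.tips_ahead ahead of it and the grasp point (between the pads) lies 155 mm ahead of it (r.tips_ahead is the distance from the TCP to the fingertips, in m); z points along the fingers, y is the direction in which the jaws open and shut (so a half turn about z gives the same grasp; the last joint's range is limited). The gripper opens to 85 mm and grips with 20 to 120 N. Pads are 22 mm wide; open, the fingers measure 114 mm over their backs; the gripper's body (76 mm by 85 mm) begins 54 mm behind the grasp point. The pads swing forward as they close: fully open they stand 13 mm farther back than shut.
Start: joints at [-1.193, 0.521, -0.036, 1.599, 0.021, 1.021, -0.113], TCP at [0.271, 0.563, 0.405] pointing down, gripper open.
Joint ranges: [-2.91, 2.91], [-0.3, 2.13], [-1.5, 1.42], [0.17, 2.43], [-1.26, 4.41], [0.16, 1.93], [-2.52, 2.52]. Speed limits (rad/s): [1.89, 1.89, 2.39, 2.39, 3.01, 3.01, 3.01].

INTERFACE

Orientations are given as a unit quaternion [w, x, y, z].
In Python, from workcell import r gives the robot as it stands.
- The arm moves only by the tool arm_command, never from a script. Its argument "increments" is text: rows parted by semicolons, each of 7 numbers parted by spaces: the shift along the world's x, y, z in m, then the turn, a rotation vector about the world's x, y, z in rad, then the opening in per cent of the stroke, from 0 (shut) to 100 (fully open). A call has 1 to 12 rows; each row is the pose to reach, as a shift and turn from the pose commanded when the call began; what a row does not reach only later rows make up. A row lasts 1/10 s, in which the tool goes at most 50 mm and 8.59 degrees, less where a joint would pass 70% of its speed; a pose out of reach is approached as far as the arm can. A call with a gripper value outside its range is refused whole. The fingers move at their own pace and stop on an object; "force" is the grip in N (left out, the last holds). Time passes only in rows, so rows that repeat a pose let the fingers close. It gives the time, the measured TCP pose, the force and the opening at its end, in the units of the state.
- r.read_state(): the state, without advancing time (a new reading comes with each control period).
- r.snapshot(name): name is "scene" or "top" or "wrist"; returns a dict with "img" (384x512x3 uint8, red, green, blue), "depth" (384x512 float32, m along the optical axis (not along the pixel's ray), 0 where there is no reading), "intrinsics" (3x3 intrinsics, pixels), "k1" (the pictures are not rectified: a ray, as slopes to the right and down, at radius r is drawn at 1 + k1 r^2 times it, then the intrinsics apply), "rvec" (rotation vector, rad) and "tvec" (3), from world to camera coordinates, as OpenCV has them. Camera axes: x right, y down, z forward; pixel columns grow to the right and rows downward; lengths in m; the calibration is good to about 2 mm. A picture is of the moment at which its call begins.
- r.finish_job(): hands the job in, once; it reports no verdict.
The state is a dict: "time": time; "qpos": joint angles; "qd": joint speeds; "joint_efforts": joint torques, N m; "tool_pos": TCP position; "ee_rot": TCP orientation; "force": force on the tool from outside, world axes, zero at the start; "wrist_torque": the same for the moment, N m; "finger_gap": opening from 0.0 (shut) to 1.0 (fully open).
Only numpy, scipy, OpenCV 4.12 (cv2) and the standard library are available. Lean on these libraries where they do the work, as an engineer would, in place of code of your own. Each camera call takes 0.05 s, during which the arm holds its last target. There are 200 camera calls.

TASK

Park the unlit hand torch in its tilted stand, burner end up: its rubber boot sits down in the shoe at the low end, close to the heel ledge, and its neck is pressed down into the snap hook at the high end until the sprung keeper has let it through and flicked shut above it. Press no harder than the catch needs, so that nothing bends. Let go of it, and do not knock or push the glass tumbler, the brush or the tweezers about.

Things in the scene. Friction and masses are not known exactly. Their poses are not given: they have to be found in the camera images.
- spot_torch: Hand torch, grey gas canister with black rubber boot and brass burner, 200 mm long, about 0.36 kg, first lying on the bench. Origin: on its underside as it lies (28 mm below the torch's axis), 60 mm from the base end (near the centre of mass). x runs along the torch to the burner, z is up as it lies. A small knob on the valve reaches 26 mm from the axis towards -y, 115 mm from the base end.
- torch_boot (a point): Point on the torch's axis amid the boot, 15 mm from the base end; axes as the torch's. The boot is eight-sided, 56 mm across flats, from 0 to 30 mm from the base end.
- torch_grip (a point): Point on the torch's axis 55 mm from the base end, axes as the torch's: the place to grip. Bare canister, 52 mm in diameter, from 34 to 82 mm from the base end; then an eight-sided rubber band, 56 mm across flats, 82 to 94 mm; shoulder and brass valve to 124 mm.
- torch_neck (a point): Point on the torch's axis 167 mm from the base end, where the snap hook takes the neck; axes as the torch's. The plain steel neck tube is 16 mm in diameter, from 128 to 178 mm from the base end; beyond it the brass burner head, 26 mm in diameter, to 200 mm.
- torch_stand: Steel stand bolted to the bench: foot 104 x 100 mm, clevis with the cradle's tilt axis 85 mm above the bench. Origin: centre of the foot's underside. x points, seen from above, along the cradle towards its raised end (the hook end).
- cradle (a joint): Tilt of the cradle, rad: 0 level, positive raises the hook end. Clamped by a wing nut (holds 8 N m), set differently each time between 0.15 and 0.35.
- shoe_home (a point): Where torch_boot is when fully home. Axes: x up the slope along the 30 mm wide bar, z square to it, upward. Shoe: flat floor 28 mm below this point, 26 mm wide, from 18 mm downhill to 20 mm uphill, with 45 degree cheeks that fit the boot with 1.5 mm of play; open above. Heel ledge: 14 mm above the floor, its face 16 mm downhill of this point. The bar's top is 34 mm below this point.
- hook_home (a point): Where torch_neck is when fully down in the hook, 152 mm up the slope from shoe_home, same axes. Hook: U of 8 mm round bar across the slope, open at the top: inside 23 mm wide, bottom 8 mm below this point, flared horn tops 54 mm above it and 54 mm apart. The shut keeper crosses the mouth 30 mm above this point and carries the neck's weight: a neck laid on it has its axis 40 mm above this point.
- keeper (a joint): Sprung wire keeper of the snap hook, rad: 0 shut (straight across the mouth), up to 1.55 pushed down into the hook, hinged on the cradle's -y side. It opens only inward (down), when the neck is pressed on it from above with some 5 to 12 N, and springs back to 0 when the neck is past it. Forcing the torch into the stand with over 40 N would bend the hook.
- tumbler: Clear glass tumbler, 68 mm in diameter, 90 mm tall, standing on the bench; origin at the centre of its underside. A bystander.
- brush: Flat paint brush with a green handle, 203 mm long along its y, 16 mm thick, lying on the bench; origin at the centre of its underside. A bystander.
- tweezers: Steel tweezers, 211 mm long along their y, 14 mm thick, lying on the bench; origin at the centre of the underside. A bystander.

How it is judged:
At the end, for the whole second after the job is handed in: The torch rests in the stand: the middle of its boot within 9 mm of its home in the shoe, its neck within 10 mm of its home in the hook, the keeper shut above it (under 0.15 rad), everything at rest and let go (distance between torch_boot and shoe_home below 0.009 m and distance between torch_neck and hook_home below 0.01 m and value of joint keeper below 0.15 rad and linear speed of spot_torch below 0.02 m/s); the robot touches nothing.
It fails at once if the tumbler is tipped or pushed more than 30 mm (angle between tumbler's own z axis and vertical above 0.4 rad or distance of tumbler from where it was at the start of the episode above 0.03 m).
It fails at once if the brush or the tweezers are pushed more than 40 mm (distance of any of brush, tweezers from where it was at the start of the episode above 0.04 m).
It fails at once if the torch is forced against the stand with more than 40 N (contact force between spot_torch and torch_stand above 40 N).
It also fails if it takes over 48 s, if anything falls off the work surface, if the arm or the gripper's body presses on something with over 40 N, if the wrist force passes 120 N, or if a joint passes its speed limit or range.

## Working session

There is one attempt and no reset: what is moved stays moved. The work goes in short steps, Python scripts to look and compute and a tool call to move; the robot and the scene stay as the last step left them, time stands still between calls to the robot, and variables do not carry over. Pictures are saved under pics/ and viewed, about 8 in all and at most 12, crops included, and the job is handed in when it is done.

Besides the shell and the picture viewer there is one more tool, called after "Emit:" as name(argument=value, ...) on one line, values as JSON. arm_command: Moves the arm, as the interface text tells. Its arguments: {"type":"object","properties":{"increments":{"type":"string"},"force":{"type":"number"}},"required":["increments"]}

```bash
mkdir -p pics; cat > h.py <<'E'
import numpy as np, cv2
from workcell import r
def snap(n):
    s=r.snapshot(n); s['R']=cv2.Rodrigues(np.array(s['rvec'],float))[0]; s['t']=np.array(s['tvec'],float).reshape(3); s['K']=np.array(s['intrinsics'],float); return s
def slopes(s,uv):
    uv=np.atleast_2d(np.asarray(uv,float)); K=s['K']
    d=np.c_[(uv[:,0]-K[0,2])/K[0,0],(uv[:,1]-K[1,2])/K[1,1]]; x=d.copy()
    for _ in range(20): x=d/(1+s['k1']*(x**2).sum(1,keepdims=True))
    return x
def plane(s,uv,z):
    x=slopes(s,uv); d=np.c_[x,np.ones(len(x))]@s['R']; c=-s['R'].T@s['t']
    return c+d*((z-c[2])/d[:,2])[:,None]
def cloud(s):
    h,w=s['depth'].shape; v,u=np.mgrid[:h,:w]; x=slopes(s,np.c_[u.ravel(),v.ravel()]); z=s['depth'].reshape(-1,1).astype(float)
    P=(np.c_[x*z,z]-s['t'])@s['R']; P[z[:,0]==0]=np.nan
    return P.reshape(h,w,3)
def proj(s,P):
    p=np.atleast_2d(P)@s['R'].T+s['t']; x=p[:,:2]/p[:,2:]; x=x*(1+s['k1']*(x**2).sum(1,keepdims=True)); return x*[s['K'][0,0],s['K'][1,1]]+[s['K'][0,2],s['K'][1,2]]
E
python3 - <<'E'
from h import *
import pickle
st=r.read_state(); print(st, r.tips_ahead)
S={n:snap(n) for n in('scene','top','wrist')}
pickle.dump(S,open('s0.pkl','wb'))
for n in S: print(n,-S[n]['R'].T@S[n]['t'],S[n]['R'][2])
a=np.hstack([S['scene']['img'],S['top']['img']]);
for n in('scene','top'): cv2.imwrite(f'pics/{n}0.png',cv2.resize(S[n]['img'][...,::-1],(800,600),interpolation=cv2.INTER_CUBIC))
E
```

```text
{'time': 0.0, 'qpos': array([-1.19321279,  0.52206375, -0.03630867,  1.60001079,  0.02121737,
        1.02108818, -0.11278281]), 'qd': array([-1.78256194e-05, -9.75965582e-04, -1.93132532e-03, -2.98296218e-05,
        1.90590603e-03, -3.66135892e-04, -7.30593782e-04]), 'joint_efforts': array([-1.75383630e-03, -9.27115917e+01,  1.97867543e+00, -3.69941711e+01,
        1.76459318e-02,  8.20100162e-03, -8.01709291e-06]), 'tool_pos': array([0.2705769 , 0.5632419 , 0.40409383]), 'ee_rot': array([-7.80917797e-05,  2.22025833e-01,  9.75040604e-01, -5.87188020e-04]), 'force': array([ 0.79292224, -0.05962871,  0.50188987]), 'wrist_torque': array([-0.04794273,  0.04185854, -0.00134039]), 'finger_gap': 1.001243719346289} 0.1734
scene [-0.09307843 -0.65364076  0.76619877] [ 0.52311587  0.66091243 -0.53809343]
top [0.32005652 0.12242592 1.14746273] [ 0.18897168  0.00934413 -0.98193808]
wrist [0.20458324 0.59635821 0.3729205 ] [ 0.25935396 -0.12457269 -0.95771455]
```

View pics/top0.png

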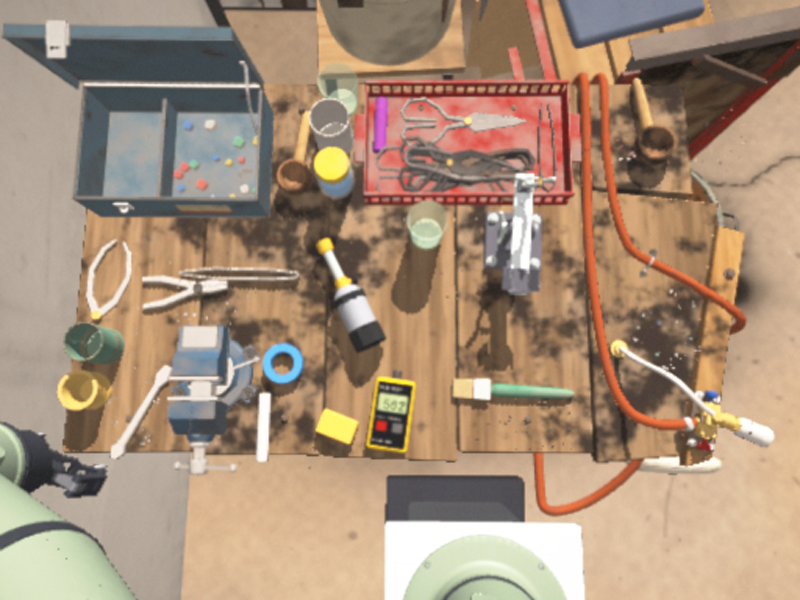

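View pics/scene0.png

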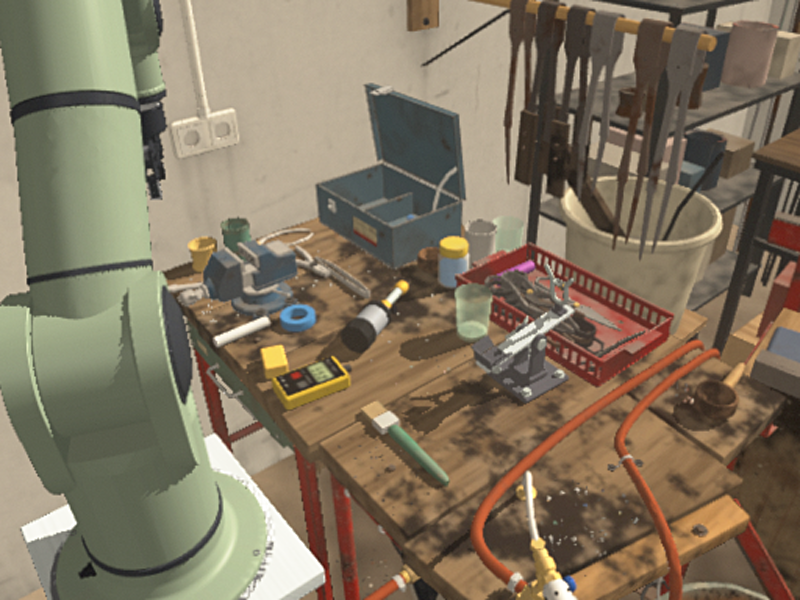

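The top view shows the torch with its boot at (368,337) and burner at (325,243), in 800x600 pixels. The stand is at (513,235) with its hook end away from the robot at (525,180). The tumbler is at (427,225), the brush at (515,390) and the tweezers at (240,273). Next I measure from the depth data.

```bash
python3 - <<'E'
from h import *
import pickle
S=pickle.load(open('s0.pkl','rb'))
C={n:cloud(S[n]) for n in S}
s=S['top'];k=512/800
c=lambda u,v:C['top'][int(v*k),int(u*k)].round(4)
for n,p in dict(boot=(368,337),mid=(352,305),burn=(325,245),tumbler=(427,225),brush=(515,390),tw=(240,273),bench=(440,330)).items(): print(n,c(*p))
# torch: points in region above bench
P=C['top'][150:230,195:250].reshape(-1,3);P=P[P[:,2]>0.008]
print('torch',len(P),P.min(0),P.max(0))
m=P[:,2]>0.03; xy=P[:,:2]; mu=xy.mean(0); d=np.linalg.svd(xy-mu,full_matrices=0)[2][0]; d*=np.sign(d[0]); t=(xy-mu)@d; n=np.array([-d[1],d[0]]); w=(xy-mu)@n
print(mu,d,np.degrees(np.arctan2(d[1],d[0])))
for a in np.arange(t.min(),t.max(),.01):
    q=(t>=a)&(t<a+.01)
    if q.any(): print(round(a-t.min(),3),q.sum(),'w',w[q].min().round(4),w[q].max().round(4),'z',P[q,2].max().round(4))
# stand
for nme in('top','scene'):
    Q=C[nme].reshape(-1,3); Q=Q[(Q[:,2]>0.02)&(Q[:,0]>.36)&(Q[:,0]<.68)&(abs(Q[:,1]+.03)<.12)]
    print(nme,len(Q))
    for a in np.arange(.36,.68,.01):
        q=Q[(Q[:,0]>=a)&(Q[:,0]<a+.01)&(Q[:,1]<0.03)]
        if len(q): print(a.round(3),len(q),'y',q[:,1].min().round(3),q[:,1].max().round(3),'z',q[:,2].min().round(3),np.median(q[:,2]).round(3),q[:,2].max().round(3))
i=s['img'][90:215,295:365,::-1]; a=cv2.resize(i,None,fx=4.5,fy=4.5,interpolation=cv2.INTER_CUBIC)
b=S['scene']['img'][165:265,295:375,::-1]; b=cv2.resize(b,None,fx=5.6,fy=5.6,interpolation=cv2.INTER_CUBIC)
H=560; f=np.hstack([cv2.resize(a,(315,H)),cv2.resize(b,(448,H))]); cv2.imwrite('pics/stand.png',f)
E
```

```text
boot [0.4516 0.1889 0.0559]
mid [0.5042 0.2158 0.0534]
burn [0.6135 0.2648 0.0365]
tumbler [0.6546 0.089  0.0111]
brush [ 0.3678 -0.0567  0.0131]
tw [0.5711 0.419  0.0025]
bench [0.4692 0.0679 0.0021]
torch 1090 [0.4275212  0.16117093 0.0082322 ] [0.62310314 0.2821554  0.06008746]
[0.50570842 0.21709126] [0.90277201 0.4301194 ] 25.475137924167928
0.0 118 w -0.027 0.0278 z 0.0583
0.01 79 w -0.0267 0.028 z 0.06
0.02 83 w -0.0277 0.0273 z 0.0593
0.03 71 w -0.0264 0.0256 z 0.0576
0.04 74 w -0.0249 0.0257 z 0.0568
0.05 74 w -0.0247 0.026 z 0.0586
0.06 68 w -0.0243 0.0252 z 0.0572
0.07 73 w -0.0242 0.0256 z 0.0576
0.08 85 w -0.0264 0.0282 z 0.0601
0.09 65 w -0.0273 0.027 z 0.0588
0.1 39 w -0.0245 0.0192 z 0.05
0.11 49 w -0.0243 0.0126 z 0.0431
0.12 28 w -0.0242 0.0128 z 0.0406
0.13 23 w -0.006 0.0084 z 0.038
0.14 24 w -0.007 0.0087 z 0.0399
0.15 20 w -0.0067 0.0089 z 0.0398
0.16 21 w -0.0065 0.0081 z 0.0393
0.17 26 w -0.0085 0.0096 z 0.041
0.18 34 w -0.0107 0.0134 z 0.0456
0.19 35 w -0.0106 0.0137 z 0.0436
0.2 1 w 0.0018 0.0018 z 0.0385
top 1500
0.37 1 y -0.071 -0.071 z 0.02 0.02 0.02
0.51
[... 827 characters left out ...]
7 0.103
0.52 85 y -0.089 -0.029 z 0.072 0.089 0.102
0.53 71 y -0.089 -0.03 z 0.074 0.092 0.105
0.54 68 y -0.089 -0.03 z 0.078 0.093 0.107
0.55 67 y -0.09 -0.029 z 0.08 0.094 0.108
0.56 20 y -0.076 -0.034 z 0.084 0.089 0.101
0.57 38 y -0.077 -0.046 z 0.086 0.09 0.093
0.58 38 y -0.078 -0.027 z 0.02 0.092 0.095
0.59 43 y -0.078 -0.028 z 0.022 0.095 0.098
0.6 71 y -0.089 -0.027 z 0.02 0.091 0.1
0.61 222 y -0.092 -0.026 z 0.021 0.065 0.102
0.62 171 y -0.091 -0.03 z 0.021 0.075 0.104
0.63 137 y -0.092 -0.032 z 0.021 0.056 0.105
0.64 71 y -0.091 -0.029 z 0.021 0.098 0.109
0.65 39 y -0.085 -0.032 z 0.021 0.106 0.109
0.66 47 y -0.105 -0.05 z 0.02 0.107 0.195
0.67 135 y -0.099 -0.041 z 0.106 0.174 0.2
```

View pics/stand.png

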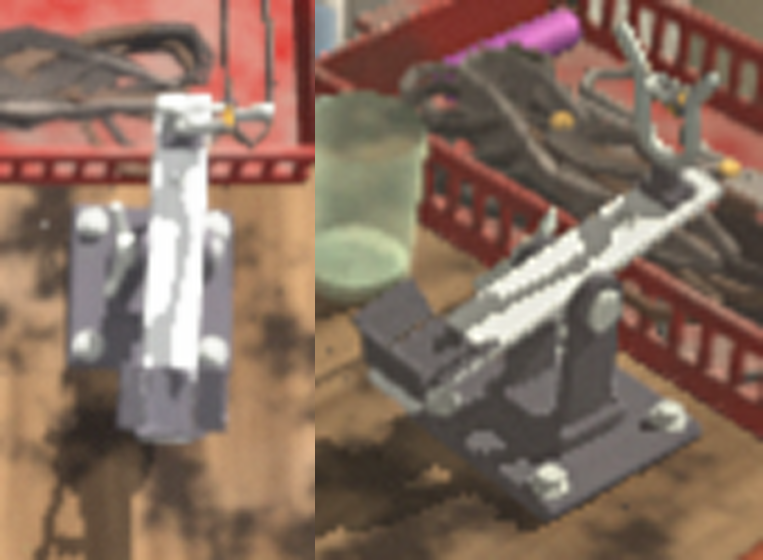

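The crops show the grey shoe at the near low end, the bar, and the U hook with two horns at the far end. I fit the bar axis, tilt, shoe and hook next.

```bash
python3 - <<'E'
from h import *
import pickle
from scipy.optimize import least_squares
S=pickle.load(open('s0.pkl','rb'))
C={n:cloud(S[n]) for n in('top','scene')}
for nme in C:
    Q=C[nme].reshape(-1,3); Q=Q[(Q[:,2]>0.02)&(Q[:,0]>.48)&(Q[:,0]<.78)&(abs(Q[:,1]+.06)<.06)]
    # bar top: robust line fit z = a+bx in x .565-.665
    b=Q[(Q[:,0]>.567)&(Q[:,0]<.665)&(abs(Q[:,1]+.061)<.013)&(Q[:,2]>.08)]
    f=least_squares(lambda p:p[0]+p[1]*(b[:,0]-.6)+p[2]*(b[:,1]+.06)-b[:,2],[.095,.17,0],loss='soft_l1',f_scale=.001).x
    th=np.arctan(f[1]); print(nme,len(b),'z(.6,-.06)',f,'tilt',th,'resid',np.std(b[:,2]-f[0]-f[1]*(b[:,0]-.6)))
    # yaw: bar sides
    near=Q[(abs(Q[:,2]-(f[0]+f[1]*(Q[:,0]-.6)))<.004)&(abs(Q[:,1]+.062)<.025)]
    for a in np.arange(.56,.70,.01):
        q=near[(near[:,0]>=a)&(near[:,0]<a+.01)]
        if len(q): print('  bar',a.round(3),len(q),q[:,1].min().round(4),q[:,1].max().round(4),((q[:,1].min()+q[:,1].max())/2).round(4))
    ex=np.array([np.cos(th),0,np.sin(th)]); ez=np.array([-np.sin(th),0,np.cos(th)])
    O=np.array([.6,-.06,f[0]]); L=np.c_[(Q-O)@ex,Q[:,1],(Q-O)@ez]
    print('shoe'); 
    for a in np.arange(-.11,-.03,.005):
        q=L[(L[:,0]>=a)&(L[:,0]<a+.005)]
        if len(q): c=q[abs(q[:,1]+.06)<.008]; print('  ',a.round(3),len(q),'y',q[:,1].min().round(4),q[:,1].max().round(4),'zc',np.median(c[:,2]).round(4) if len(c) else None,'zmax',q[:,2].max().round(4))
    h=L[(L[:,2]>.012)&(L[:,0]>.03)]
    print('hook',len(h))
    for a in np.arange(.012,.1,.006):
        q=h[(h[:,2]>=a)&(h[:,2]<a+.006)]
        if len(q): print('  z',a.round(3),len(q),'x',q[:,0].min().round(4),np.median(q[:,0]).round(4),q[:,0].max().round(4),'y',q[:,1].min().round(4),q[:,1].max().round(4), 'ysorted',np.sort(q[:,1]).round(3)[::max(1,len(q)//8)])
E
```

```text
top 411 z(.6,-.06) [ 0.09357471  0.18521859 -0.02380045] tilt 0.1831431174600936 resid 0.002199100001590428
  bar 0.56 51 -0.074 -0.043 -0.0585
  bar 0.57 47 -0.0743 -0.0432 -0.0588
  bar 0.58 47 -0.0768 -0.0455 -0.0611
  bar 0.59 47 -0.0769 -0.0454 -0.0612
  bar 0.6 45 -0.0762 -0.0454 -0.0608
  bar 0.61 64 -0.0843 -0.0406 -0.0624
  bar 0.62 70 -0.0869 -0.0387 -0.0628
  bar 0.63 58 -0.0869 -0.0428 -0.0649
  bar 0.64 46 -0.0794 -0.0503 -0.0649
  bar 0.65 46 -0.0792 -0.0503 -0.0647
  bar 0.66 40 -0.0791 -0.051 -0.0651
  bar 0.67 42 -0.0784 -0.051 -0.0647
  bar 0.68 19 -0.0815 -0.053 -0.0673
  bar 0.69 6 -0.0579 -0.0529 -0.0554
shoe
   -0.085 29 y -0.0781 -0.037 zc 0.0075 zmax 0.022
   -0.08 44 y -0.0883 -0.0281 zc 0.0068 zmax 0.0214
   -0.075 48 y -0.0879 -0.0278 zc 0.0055 zmax 0.021
   -0.07 50 y -0.0879 -0.028 zc 0.0059 zmax 0.02
   -0.065 48 y -0.0879 -0.0281 zc 0.0056 zmax 0.0217
   -0.06 46 y -0.0881 -0.0282 zc 0.0062 zmax 0.0202
   -0.055 46 y -0.0876 -0.028 zc 0.0062 zmax 0.0229
   -0.05 47 y -0.0877 -0.028 zc 0.0053 zmax 0.0205
   -0.045 31 y -0.075 -0.0283 zc 0.0052 zmax 0.016
[... 3920 characters left out ...]
099 y -0.0865 -0.0526 ysorted [-0.086 -0.085 -0.08  -0.075 -0.069 -0.068 -0.065 -0.061 -0.059 -0.056]
  z 0.066 26 x 0.0837 0.0904 0.0975 y -0.088 -0.0479 ysorted [-0.088 -0.085 -0.083 -0.08  -0.076 -0.065 -0.056 -0.054 -0.05 ]
  z 0.072 13 x 0.0877 0.09 0.0955 y -0.0935 -0.0448 ysorted [-0.093 -0.093 -0.09  -0.088 -0.087 -0.054 -0.053 -0.052 -0.051 -0.049
 -0.049 -0.048 -0.045]
  z 0.078 14 x 0.0872 0.0912 0.0963 y -0.0987 -0.0428 ysorted [-0.099 -0.098 -0.096 -0.095 -0.094 -0.092 -0.092 -0.09  -0.049 -0.048
 -0.048 -0.047 -0.045 -0.043]
  z 0.084 13 x 0.0873 0.0902 0.0955 y -0.0985 -0.0413 ysorted [-0.098 -0.098 -0.098 -0.097 -0.095 -0.093 -0.047 -0.046 -0.045 -0.044
 -0.042 -0.041 -0.041]
```

```bash
python3 - <<'E'
from h import *
import pickle
S=pickle.load(open('s0.pkl','rb'))
for n in('top','scene'):
    P=cloud(S[n]).reshape(-1,3); P=P[(P[:,2]>.012)&(P[:,2]<.07)&(P[:,0]>.41)&(P[:,0]<.64)&(abs(P[:,1]-.217-(P[:,0]-.5057)*.476)<.045)]
    d=np.array([np.cos(.4446),np.sin(.4446)])
    for _ in range(3):
        nn=np.array([-d[1],d[0]]); t=P[:,:2]@d; w=P[:,:2]@nn
        cs=[]; t0=np.percentile(t,.3)
        for a in np.r_[np.arange(0,.09,.01),np.arange(.13,.19,.01)]:
            q=(t-t0>a)&(t-t0<a+.01); cs.append((a+.005,(w[q].min()+w[q].max())/2))
        p=np.polyfit(*np.array(cs).T,1); ang=np.arctan2(d[1],d[0])+np.arctan(p[0]); d=np.array([np.cos(ang),np.sin(ang)])
    nn=np.array([-d[1],d[0]]); t=P[:,:2]@d
    for e in(.0,.055,.2): print(n,ang,e,((t.min()+e)*d+nn*np.polyval(p,.055)).round(4), 'len',np.ptp(t).round(4))
E
```

```text
top 0.44977629296683613 0.0 [0.4386 0.1853] len 0.2
top 0.44977629296683613 0.055 [0.4882 0.2092] len 0.2
top 0.44977629296683613 0.2 [0.6187 0.2722] len 0.2
scene 0.4629800451315823 0.0 [0.4393 0.178 ] len 0.2063
scene 0.4629800451315823 0.055 [0.4885 0.2026] len 0.2063
scene 0.4629800451315823 0.2 [0.6182 0.2673] len 0.2063
```

Emit:
arm_command(increments="0.05 -0.09 0 0 0 0.149 100;0.09 -0.18 0 0 0 0.298 100;0.14 -0.27 0 0 0 0.447 100;0.18 -0.33 0 0 0 0.596 100;0.207 -0.355 -0.03 0 0 0.745 100;0.207 -0.355 -0.06 0 0 0.893 100;0.207 -0.355 -0.08 0 0 0.893 100;0.207 -0.355 -0.08 0 0 0.893 100;0.207 -0.355 -0.08 0 0 0.893 100")

```text
time: 1.05
tool_pos: [0.4785, 0.2057, 0.3236]
ee_rot: [-0.0, -0.22, 0.975, -0.0]
force: [0.1, -0.1, -0.4]
finger_gap: 1.003
```

```bash
python3 - <<'E'
from h import *
s=snap('wrist'); P=cloud(s).reshape(-1,3); P=P[(P[:,2]>.012)&(P[:,2]<.07)&(P[:,0]>.41)&(P[:,0]<.64)&(abs(P[:,1]-.217-(P[:,0]-.5057)*.476)<.045)]
d=np.array([np.cos(.4498),np.sin(.4498)]);nn=np.array([-d[1],d[0]]); t=P[:,:2]@d; w=P[:,:2]@nn
o=np.array([.4386,.1853]); print(len(P),t.min()-o@d,t.max()-o@d)
for a in np.arange(-.01,.2,.01):
    q=(t-o@d>a)&(t-o@d<a+.01)
    if q.any(): print(a.round(3),q.sum(),(w[q].min()-o@nn).round(4),(w[q].max()-o@nn).round(4),P[q,2].max().round(4))
print(r.read_state()['qpos'])
cv2.imwrite('pics/w1.png',s['img'][...,::-1])
E
```

```text
9675 0.0010562643117073556 0.20049955178870116
0.0 1173 -0.0277 0.0274 0.0576
0.01 896 -0.0282 0.0275 0.0578
0.02 864 -0.0278 0.0279 0.0577
0.03 694 -0.0277 0.027 0.057
0.04 724 -0.0257 0.0254 0.055
0.05 696 -0.0251 0.0256 0.0552
0.06 666 -0.0256 0.0248 0.0554
0.07 646 -0.0249 0.025 0.0552
0.08 840 -0.0276 0.0278 0.0576
0.09 429 -0.0275 0.0275 0.0578
0.1 204 -0.0256 0.0196 0.0516
0.11 363 -0.0253 0.0112 0.0417
0.12 186 -0.0255 0.0113 0.0415
0.13 160 -0.0075 0.0076 0.0371
0.14 152 -0.0077 0.0076 0.0372
0.15 148 -0.0078 0.0076 0.0373
0.16 142 -0.0069 0.0076 0.0369
0.17 175 -0.0092 0.0096 0.0386
0.18 303 -0.0122 0.0126 0.0419
0.19 210 -0.0125 0.0125 0.0417
[-0.40090087  0.47357463 -0.14549333  1.94441236  0.10290886  0.73422494
  1.40237928]
```

View pics/w1.png

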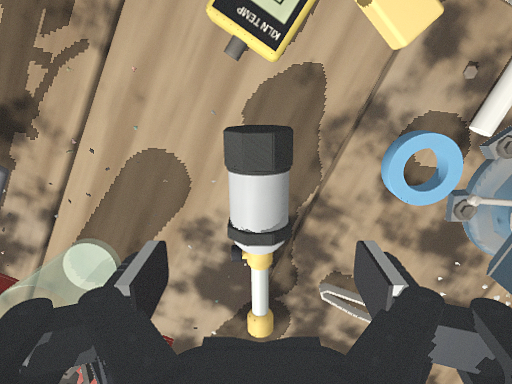

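The wrist view shows the torch along image x≈260, boot at row 148 and burner at row 322, clear on both sides. It agrees with the top fit to 1 mm. I'll descend and grip.

Emit:
arm_command(increments="0.011 0.001 -0.04 0 0 0.005 100;0.011 0.001 -0.08 0 0 0.005 100;0.011 0.001 -0.115 0 0 0.005 100;0.011 0.001 -0.13 0 0 0.005 100;0.011 0.001 -0.141 0 0 0.005 100;0.011 0.001 -0.141 0 0 0.005 100;0.011 0.001 -0.141 0 0 0.005 100")

```text
time: 1.8
tool_pos: [0.4889, 0.2095, 0.1843]
ee_rot: [0.0, -0.223, 0.975, 0.0]
force: [-0.5, 0.5, 0.5]
finger_gap: 1.0
```

Emit:
arm_command(increments="0 0 0 0 0 0 40;0 0 0 0 0 0 40;0 0 0 0 0 0 40;0 0 0 0 0 0 40;0 0 0 0 0 0 40;0 0 0 0 0 0 40;0 0 0 0 0 0 40;0 0 0 0 0 0 40", force=80)

```text
time: 2.6
tool_pos: [0.4889, 0.2094, 0.1849]
ee_rot: [0.001, -0.223, 0.975, 0.0]
force: [-3.6, -2.5, 21.2]
finger_gap: 0.581
```

Emit:
arm_command(increments="0 0 0.03 0 0 0 40;0 0 0.07 0 0 0 40;0 0 0.11 0 0 0 40;0 0 0.15 0 0 0 40;0 0 0.19 0 0 0 40;0 0 0.23 0 0 0 40;0 0 0.23 0 0 0 40;0 0 0.23 0 0 0 40")

```text
time: 3.4
tool_pos: [0.4884, 0.2092, 0.4141]
ee_rot: [0.001, -0.223, 0.975, 0.0]
force: [-0.6, -0.2, -5.3]
finger_gap: 0.58
```

Emit:
arm_command(increments="0 -0.04 0 0 0 -0.1 40;0 -0.08 0 0 0 -0.2 40;0 -0.12 0 0 0 -0.3 40;0 -0.16 0 0 0 -0.4 40;0 -0.2 0 0 0 -0.5 40;0 -0.24 0 0 0 -0.517 40;0.01 -0.27 0 0 0 -0.517 40;0.01 -0.27 0 0 0 -0.517 40;0.01 -0.27 0 0 0 -0.517 40;0.01 -0.27 0 0 0 -0.517 40")

```text
time: 4.4
tool_pos: [0.4984, -0.0598, 0.4127]
ee_rot: [-0.001, 0.033, 0.999, 0.0]
force: [0.4, 1.0, -4.2]
finger_gap: 0.576
```

```bash
python3 - <<'E'
from h import *
st=r.read_state(); print(st['tool_pos'],st['ee_rot'],st['force'],st['finger_gap'],st['qpos'])
s=snap('wrist'); cv2.imwrite('pics/w2.png',s['img'][...,::-1])
t=snap('scene'); cv2.imwrite('pics/s2.png',t['img'][...,::-1])
E
```

```text
[ 0.49836975 -0.05981037  0.41273705] [-9.09530484e-04  3.28895454e-02  9.99458574e-01  1.01559509e-04] [ 0.41179948  0.99723906 -4.16204979] 0.5755586919949486 [-0.03119016  0.31720045  0.04099132  1.91069111 -0.01643146  0.91582881
  1.52279659]
```

View pics/s2.png

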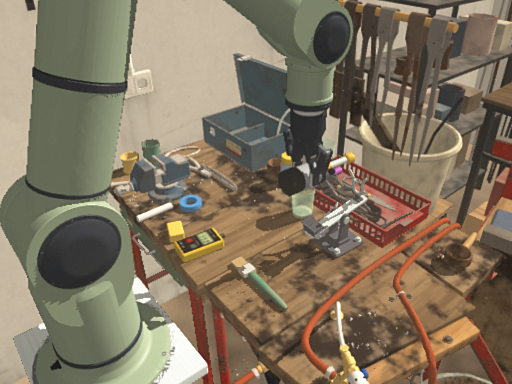

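The torch hangs in the gripper, burner forward. Next I measure where it sits in the hand with the wrist camera.

```bash
cat >> h.py <<'E'
from scipy.spatial.transform import Rotation as Rn
def tool():
    st=r.read_state(); q=st['ee_rot']; return st['tool_pos'],Rn.from_quat([q[1],q[2],q[3],q[0]]).as_matrix()
E
python3 - <<'E'
from h import *
p,R=tool(); print(R.round(3)); s=snap('wrist'); L=(cloud(s).reshape(-1,3)-p)@R
L=L[(L[:,2]>.10)&(L[:,2]<.2)&(abs(L[:,1])<.04)&(abs(L[:,0])<.17)]
print(len(L),L[:,0].min(),L[:,0].max())
for a in np.arange(-.17,.09,.01):
    q=L[(L[:,0]>=a)&(L[:,0]<a+.01)]
    if len(q): print(a.round(3),len(q),'y',q[:,1].min().round(4),q[:,1].max().round(4),'z',q[:,2].min().round(4))
E
```

```text
[[-0.998  0.065 -0.001]
 [ 0.065  0.998  0.   ]
 [ 0.001  0.    -1.   ]]
35091 -0.0298380847737801 0.05629936241246427
-0.03 693 y -0.0266 0.0296 z 0.1333
-0.02 2262 y -0.0241 0.0273 z 0.1302
-0.01 3222 y -0.04 0.04 z 0.1154
0.0 4926 y -0.04 0.04 z 0.1
0.01 8056 y -0.037 0.04 z 0.1
0.02 2772 y -0.0264 0.0288 z 0.1278
0.03 3936 y -0.0268 0.0293 z 0.1277
0.04 4274 y -0.0269 0.0294 z 0.1276
0.05 4950 y -0.0269 0.0291 z 0.1276
```

View pics/w2.png

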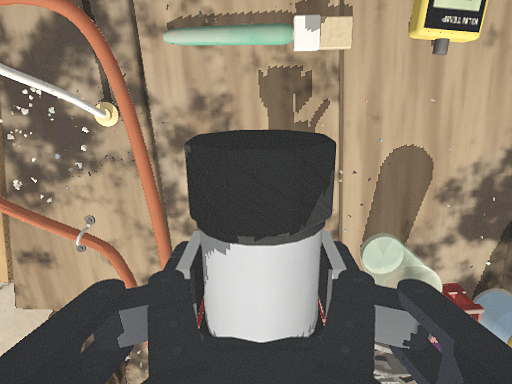

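Emit:
arm_command(increments="0.003 0.002 0 -0.007 -0.12 0 40;0.003 0.002 0 -0.015 -0.24 0 40;0.003 0.002 -0.02 -0.022 -0.36 0 40;0.003 0.002 -0.04 -0.03 -0.449 0 40;0.003 0.002 -0.066 -0.03 -0.449 0 40;0.003 0.002 -0.066 -0.03 -0.449 0 40;0.003 0.002 -0.066 -0.03 -0.449 0 40;0.003 0.002 -0.066 -0.03 -0.449 0 40")

```text
time: 5.35
tool_pos: [0.5021, -0.0585, 0.3489]
ee_rot: [0.224, 0.032, 0.974, -0.007]
force: [0.7, -1.2, -4.3]
finger_gap: 0.579
```

```bash
python3 - <<'E'
from h import *
p,R=tool(); print(p,R.round(3)); 
ux=-R[:,0];uz=-R[:,2]; boot=p-.0413*ux-.1556*uz+.0006*R[:,1]; print('boot',boot,'neck',boot+.152*ux,'pitch',np.arcsin(ux[2]),'yaw',np.arctan2(ux[1],ux[0]))
ims=[]
for n in('scene','top','wrist'):
    s=snap(n); 
    im=s['img'][...,::-1].copy()
    if n!='wrist':
        # overlay est. homes & torch points
        pts=[(.5334,-.0588,.1164),(.6824,-.0687,.1448)]
        for q in proj(s,np.array(pts)): cv2.circle(im,tuple(int(v) for v in q),1,(0,0,255),-1)
        for q in proj(s,np.array([boot,boot+.152*ux])): cv2.circle(im,tuple(int(v) for v in q),1,(255,0,255),-1)
        q=proj(s,np.array(pts)).mean(0).astype(int); im=im[max(0,q[1]-90):q[1]+60,q[0]-65:q[0]+65]
        ims.append(cv2.resize(im,(390,450),interpolation=cv2.INTER_CUBIC))
    C=cloud(s).reshape(-1,3); L=(C-boot)@np.c_[ux,np.cross(uz,ux),uz]
    q=L[(L[:,0]>.117)&(L[:,0]<.16)&(abs(L[:,1])<.02)&(abs(L[:,2])<.02)]
    if len(q): print(n,'neck pts',len(q),q[:,1].min().round(4),q[:,1].max().round(4),'ztop',q[:,2].max().round(4))
    q=L[(L[:,0]>-.02)&(L[:,0]<.02)&(abs(L[:,1])<.035)&(abs(L[:,2])<.035)]
    if len(q): print(n,'boot pts',len(q),q.min(0).round(4),q.max(0).round(4))
cv2.imwrite('pics/h3.png',np.hstack(ims))
E
```

```text
[ 0.50210974 -0.0585057   0.34886455] [[-0.898  0.067  0.435]
 [ 0.06   0.998 -0.029]
 [-0.436  0.    -0.9  ]]
boot [ 0.53276854 -0.05991857  0.19082831] neck [ 0.66925155 -0.06903687  0.25710986] pitch 0.4512189917842209 yaw -0.06670990715973464
scene neck pts 111 -0.0105 0.0059 ztop 0.0109
scene boot pts 443 [-0.0133 -0.0311 -0.0246] [0.0198 0.0257 0.0304]
top neck pts 143 -0.0085 0.0076 ztop 0.0104
top boot pts 50 [-0.0145  0.0215 -0.0143] [0.0124 0.0287 0.0156]
wrist boot pts 15667 [-0.0152 -0.0278 -0.0266] [0.02   0.0286 0.029 ]
```

View pics/h3.png

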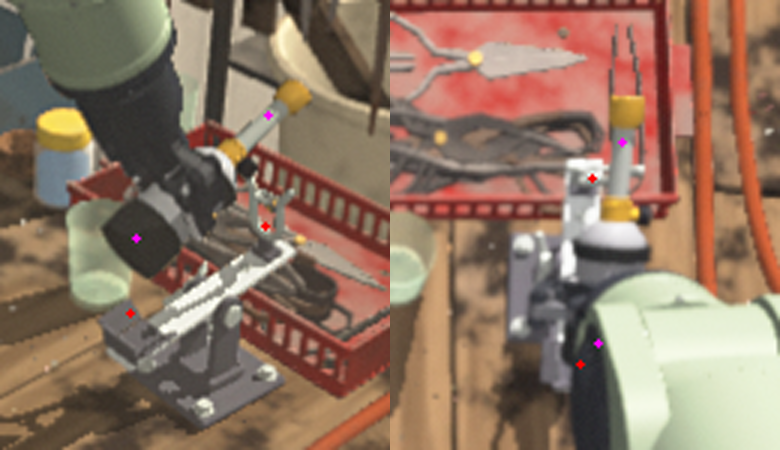

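The scene crop puts the torch about 70 mm above the shoe and hook (magenta dots above red ones). The neck is about 1.3 mm too far to -y, so I shift it and lower.

Emit:
arm_command(increments="-0.001 0.001 -0.02 0 0 0 40;-0.001 0.001 -0.04 0 0 0 40;-0.001 0.001 -0.055 0 0 0 40;-0.001 0.001 -0.062 0 0 0 40;-0.001 0.001 -0.062 0 0 0 40;-0.001 0.001 -0.062 0 0 0 40")

```text
time: 6.1
tool_pos: [0.5009, -0.0578, 0.2858]
ee_rot: [0.224, 0.033, 0.974, -0.007]
force: [0.1, -0.3, -4.5]
finger_gap: 0.581
```

Emit:
arm_command(increments="0 0 -0.002 0 0 0 40;0 0 -0.004 0 0 0 40;0 0 -0.006 0 0 0 40;0 0 -0.006 0 0 0 40")

```text
time: 6.5
tool_pos: [0.5009, -0.0578, 0.28]
ee_rot: [0.223, 0.033, 0.974, -0.008]
force: [0.4, 0.4, -3.8]
finger_gap: 0.577
```

Emit:
arm_command(increments="0 0 -0.001 0 0 0 40;0 0 -0.002 0 0 0 40;0 0 -0.002 0 0 0 40")

```text
time: 6.8
tool_pos: [0.5007, -0.0576, 0.2778]
ee_rot: [0.223, 0.033, 0.974, -0.007]
force: [-0.1, -0.1, -4.3]
finger_gap: 0.579
```

Emit:
arm_command(increments="0 0 -0.001 0 0 0 40;0 0 -0.001 0 0 0 40;0 0 -0.001 0 0 0 40")

```text
time: 7.1
tool_pos: [0.5009, -0.0576, 0.277]
ee_rot: [0.223, 0.033, 0.974, -0.007]
force: [2.2, -0.2, 2.7]
finger_gap: 0.578
```

Emit:
arm_command(increments="0 0 -0.001 0 0 0 40;0 0 -0.001 0 0 0 40;0 0 -0.001 0 0 0 40")

```text
time: 7.4
tool_pos: [0.501, -0.0576, 0.2765]
ee_rot: [0.224, 0.033, 0.974, -0.007]
force: [-4.7, 0.4, 16.8]
finger_gap: 0.578
```

Emit:
arm_command(increments="0 0 0.0012 0 0 0 40;0 0 0.0012 0 0 0 40")

```text
time: 7.6
tool_pos: [0.5008, -0.0576, 0.2772]
ee_rot: [0.223, 0.033, 0.974, -0.007]
force: [2.7, -0.4, 1.8]
finger_gap: 0.574
```

Emit:
arm_command(increments="0 0 0 0 0 0 62;0 0 0 0 0 0 66;0 0 0 0 0 0 75;0 0 0 0 0 0 85;0 0 0 0 0 0 85;0 0 0 0 0 0 85")

```text
time: 8.2
tool_pos: [0.5006, -0.0576, 0.2769]
ee_rot: [0.223, 0.033, 0.974, -0.007]
force: [-0.8, -0.1, -0.0]
finger_gap: 0.851
```

Emit:
arm_command(increments="-0.013 0.001 0.027 0 0 0 85;-0.026 0.002 0.054 0 0 0 85;-0.039 0.003 0.081 0 0 0 85;-0.056 0.004 0.117 0 0 0 85;-0.056 0.004 0.117 0 0 0 85;-0.056 0.004 0.117 0 0 0 85")

```text
time: 8.8
tool_pos: [0.4445, -0.0544, 0.3945]
ee_rot: [0.224, 0.033, 0.974, -0.008]
force: [-0.5, -0.8, -0.3]
finger_gap: 0.849
```

```bash
python3 - <<'E'
from h import *
print(r.read_state()['force'],tool()[0])
ims=[]
for n in('scene','wrist'):
    s=snap(n); im=s['img'][...,::-1].copy()
    if n=='scene':
        q=proj(s,np.array([(.5334,-.0588,.1164),(.6824,-.0687,.1448)])).mean(0).astype(int); im=im[q[1]-75:q[1]+75,q[0]-65:q[0]+65]
    else: im=im
    ims.append(cv2.resize(im,(390,450) if n=='scene' else (400,450),interpolation=cv2.INTER_CUBIC))
    # torch axis from cloud
    C=cloud(s).reshape(-1,3); v=np.array([.998,-.067,0]); o=np.array([.5334,-.0588,0])
    t=(C-o)@v; w=(C-o)@np.array([.067,.998,0])
    for a in np.arange(-.03,.2,.02):
        k=(t>a)&(t<a+.02)&(abs(w)<.035)&(C[:,2]>.11)&(C[:,2]<.27)
        if k.sum()>5: print(n,a.round(3),k.sum(),'w',w[k].min().round(4),w[k].max().round(4),'z',np.percentile(C[k,2],98).round(4))
cv2.imwrite('pics/h4.png',np.hstack(ims))
E
```

```text
[-0.46047559 -0.84557754 -0.29390744] [ 0.44447847 -0.05444054  0.39449887]
scene -0.03 206 w -0.0303 0.035 z 0.267
scene -0.01 187 w -0.0323 0.0259 z 0.153
scene 0.01 183 w -0.0304 0.0136 z 0.1607
scene 0.03 193 w -0.0285 0.0172 z 0.1738
scene 0.05 171 w -0.0311 0.0249 z 0.1788
scene 0.07 96 w -0.0301 0.0131 z 0.175
scene 0.09 66 w -0.0277 0.0064 z 0.1782
scene 0.11 60 w -0.0108 0.0045 z 0.1901
scene 0.13 216 w -0.0334 0.028 z 0.203
scene 0.15 151 w -0.0189 0.015 z 0.2082
scene 0.17 19 w -0.0132 0.0091 z 0.1185
wrist -0.03 1906 w -0.0279 0.0275 z 0.1448
wrist -0.01 1838 w -0.0277 0.0284 z 0.1509
wrist 0.01 1711 w -0.026 0.0265 z 0.1603
wrist 0.03 1714 w -0.0254 0.0261 z 0.1728
wrist 0.05 1156 w -0.0275 0.0284 z 0.1763
wrist 0.07 564 w -0.0253 0.0205 z 0.1735
wrist 0.09 372 w -0.0252 0.0118 z 0.1785
wrist 0.11 367 w -0.0073 0.0086 z 0.1881
wrist 0.13 1513 w -0.0294 0.0325 z 0.2011
wrist 0.15 324 w -0.0126 0.019 z 0.2065
wrist 0.17 14 w 0.0155 0.0192 z 0.1149
```

View pics/h4.png

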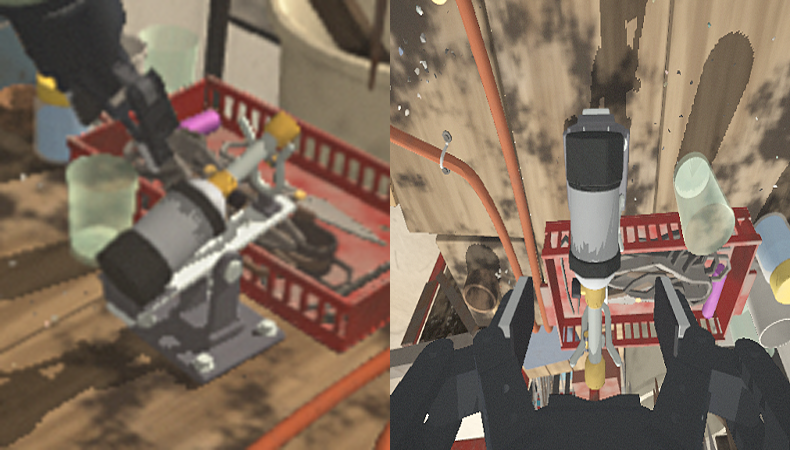

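The scene crop shows the boot in the shoe and the neck lying on the keeper between the horns. The wrist view centres it at w≈0. Now I shut the fingers and go above the neck just before the hook, to press it there.

Emit:
arm_command(increments="0.04 -0.002 0 0.005 0.075 0 0;0.08 -0.005 0 0.01 0.15 0 0;0.12 -0.007 0 0.01 0.15 0 0;0.159 -0.009 0 0.01 0.15 0 0;0.159 -0.009 -0.014 0.01 0.15 0 0;0.159 -0.009 -0.014 0.01 0.15 0 0;0.159 -0.009 -0.014 0.01 0.15 0 0;0.159 -0.009 -0.014 0.01 0.15 0 0")

```text
time: 9.7
tool_pos: [0.6032, -0.0623, 0.38]
ee_rot: [0.149, 0.033, 0.988, -0.005]
force: [0.2, 0.6, 0.1]
finger_gap: 0.008
```

```bash
python3 - <<'E'
from h import *
st=r.read_state(); p,R=tool(); print(p,R[:,2],st['finger_gap'],'tip',p+.1734*R[:,2],st['force'])
s=snap('scene'); im=s['img'][...,::-1]; q=proj(s,np.array([.63,-.065,.17]))[0].astype(int)
cv2.imwrite('pics/h5.png',cv2.resize(im[q[1]-75:q[1]+75,q[0]-75:q[0]+75],(600,600),interpolation=cv2.INTER_CUBIC))
E
```

```text
[ 0.60320187 -0.06230452  0.38003958] [ 0.29436544 -0.02020533 -0.95547932] 0.00814746952404024 tip [ 0.65424484 -0.06580812  0.21435947] [0.16252478 0.61231117 0.14767831]
```

View pics/h5.png

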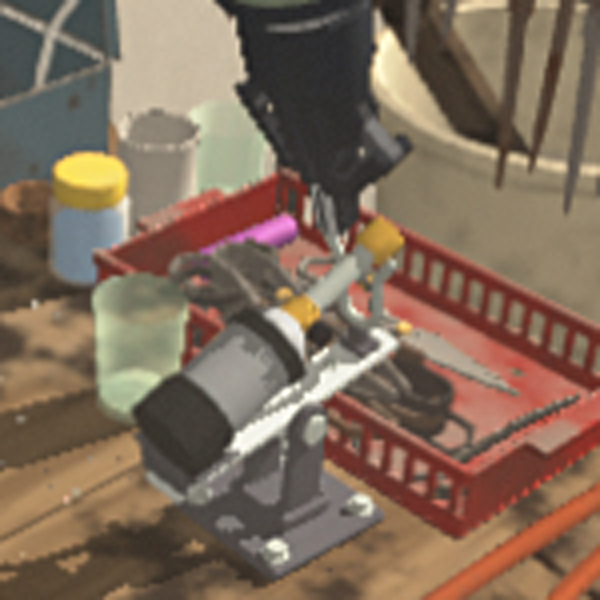

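Emit:
arm_command(increments="0 -0.001 -0.01 0 0 0 0;0 -0.001 -0.017 0 0 0 0;0 -0.001 -0.02 0 0 0 0;0 -0.001 -0.022 0 0 0 0;0 -0.001 -0.022 0 0 0 0")

```text
time: 10.25
tool_pos: [0.6036, -0.0636, 0.3576]
ee_rot: [0.149, 0.033, 0.988, -0.005]
force: [-0.8, 0.6, 0.2]
finger_gap: 0.0
```

Emit:
arm_command(increments="0 0 -0.002 0 0 0 0;0 0 -0.004 0 0 0 0;0 0 -0.004 0 0 0 0")

```text
time: 10.55
tool_pos: [0.6036, -0.0637, 0.3537]
ee_rot: [0.149, 0.033, 0.988, -0.005]
force: [-0.6, 0.1, 0.6]
finger_gap: -0.002
```

Emit:
arm_command(increments="0 0 -0.002 0 0 0 0;0 0 -0.004 0 0 0 0;0 0 -0.004 0 0 0 0")

```text
time: 10.85
tool_pos: [0.6039, -0.0636, 0.3501]
ee_rot: [0.15, 0.033, 0.988, -0.005]
force: [-0.5, -0.1, 4.7]
finger_gap: -0.001
```

Emit:
arm_command(increments="0 0 -0.002 0 0 0 0;0 0 -0.003 0 0 0 0;0 0 -0.003 0 0 0 0")

```text
time: 11.15
tool_pos: [0.6041, -0.0635, 0.3475]
ee_rot: [0.15, 0.033, 0.988, -0.005]
force: [2.4, 0.4, 8.4]
finger_gap: 0.001
```

Contact is at tip z≈0.185 as expected, and the force is rising gently. I continue.

Emit:
arm_command(increments="0 0 -0.002 0 0 0 0;0 0 -0.004 0 0 0 0;0 0 -0.004 0 0 0 0")

```text
time: 11.45
tool_pos: [0.6041, -0.0631, 0.3436]
ee_rot: [0.15, 0.033, 0.988, -0.005]
force: [0.1, 3.0, 8.9]
finger_gap: 0.001
```

Emit:
arm_command(increments="0 0 -0.002 0 0 0 0;0 0 -0.004 0 0 0 0;0 0 -0.004 0 0 0 0")

```text
time: 11.75
tool_pos: [0.6041, -0.0629, 0.3396]
ee_rot: [0.15, 0.033, 0.988, -0.004]
force: [-0.6, 2.8, 5.0]
finger_gap: 0.003
```

Emit:
arm_command(increments="0 0 -0.002 0 0 0 0;0 0 -0.004 0 0 0 0;0 0 -0.004 0 0 0 0")

```text
time: 12.05
tool_pos: [0.6037, -0.0632, 0.335]
ee_rot: [0.149, 0.033, 0.988, -0.005]
force: [1.2, 1.3, 1.9]
finger_gap: -0.0
```

Emit:
arm_command(increments="0 0 -0.002 0 0 0 0;0 0 -0.004 0 0 0 0;0 0 -0.004 0 0 0 0")

```text
time: 12.35
tool_pos: [0.6037, -0.0637, 0.3309]
ee_rot: [0.149, 0.033, 0.988, -0.005]
force: [0.3, 0.2, 0.6]
finger_gap: 0.0
```

```bash
cat > look.py <<'E'
from h import *
import sys
ims=[]
for n in('scene','top'):
    s=snap(n); im=s['img'][...,::-1]; q=proj(s,np.array([.65,-.067,.16]))[0].astype(int)
    ims.append(cv2.resize(im[q[1]-50:q[1]+50,q[0]-45:q[0]+45],(390,433),interpolation=cv2.INTER_CUBIC))
    C=cloud(s).reshape(-1,3); v=np.array([.998,-.067,0]); o=np.array([.5334,-.0588,0]); t=(C-o)@v; w=(C-o)@np.array([.067,.998,0])
    for a,b,lo in((-.01,.01,.02),(.01,.03,.02),(.04,.06,.02),(.105,.12,.006),(.12,.135,.006),(.16,.175,.008)):
        k=(t>a)&(t<b)&(abs(w)<lo)&(C[:,2]>.1)&(C[:,2]<.27)
        if k.sum()>3: print(n,a,k.sum(),'z',np.percentile(C[k,2],90).round(4))
cv2.imwrite(sys.argv[1],np.hstack(ims))
E
python3 look.py pics/h6.png
```

```text
scene -0.01 95 z 0.1488
scene 0.01 101 z 0.1531
scene 0.04 118 z 0.1655
scene 0.105 67 z 0.1843
scene 0.12 32 z 0.1609
scene 0.16 33 z 0.1861
top -0.01 143 z 0.1478
top 0.01 144 z 0.1529
top 0.04 146 z 0.1644
```

View pics/h6.png

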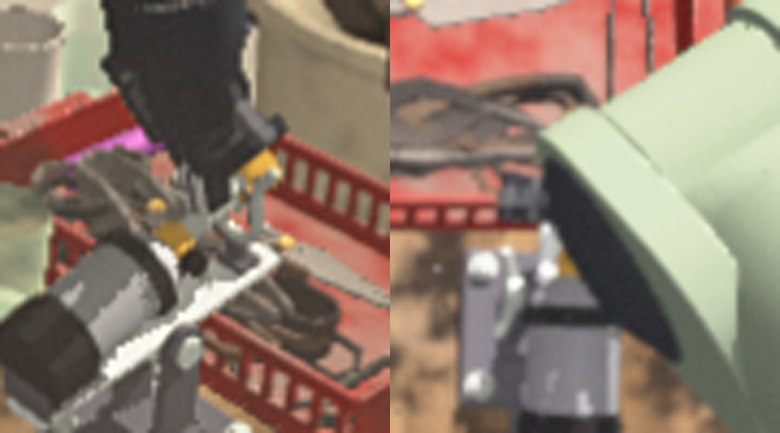

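The neck has gone partway down but is not home yet: the burner top is at 0.186 and I expect about 0.161. I keep pressing, with smaller steps near the end.

Emit:
arm_command(increments="0 0 -0.002 0 0 0 0;0 0 -0.004 0 0 0 0;0 0 -0.004 0 0 0 0")

```text
time: 12.75
tool_pos: [0.6036, -0.0638, 0.3268]
ee_rot: [0.149, 0.033, 0.988, -0.005]
force: [-0.1, 0.2, 0.7]
finger_gap: 0.0
```

Emit:
arm_command(increments="0 0 -0.002 0 0 0 0;0 0 -0.004 0 0 0 0;0 0 -0.004 0 0 0 0")

```text
time: 13.05
tool_pos: [0.6036, -0.0637, 0.3227]
ee_rot: [0.149, 0.033, 0.988, -0.005]
force: [0.5, -0.3, 1.0]
finger_gap: -0.0
```

Emit:
arm_command(increments="0 0 -0.002 0 0 0 0;0 0 -0.003 0 0 0 0;0 0 -0.003 0 0 0 0")

```text
time: 13.35
tool_pos: [0.6035, -0.0637, 0.3196]
ee_rot: [0.149, 0.033, 0.988, -0.005]
force: [0.5, 0.5, 1.8]
finger_gap: 0.001
```

Emit:
arm_command(increments="0 0 -0.001 0 0 0 0;0 0 -0.002 0 0 0 0;0 0 -0.002 0 0 0 0")

```text
time: 13.65
tool_pos: [0.6034, -0.0637, 0.3175]
ee_rot: [0.149, 0.033, 0.988, -0.005]
force: [-0.0, -0.6, -0.9]
finger_gap: -0.0
```

```bash
python3 look.py pics/h7.png
```

```text
scene -0.01 99 z 0.1477
scene 0.01 85 z 0.1497
scene 0.04 105 z 0.1574
scene 0.105 58 z 0.1697
scene 0.12 20 z 0.15
scene 0.16 29 z 0.1644
top -0.01 140 z 0.1461
top 0.01 138 z 0.1475
top 0.04 136 z 0.1545
top 0.16 7 z 0.1683
```

Emit:
arm_command(increments="0 0 -0.001 0 0 0 0;0 0 -0.002 0 0 0 0;0 0 -0.002 0 0 0 0")

```text
time: 14.05
tool_pos: [0.6035, -0.0636, 0.3156]
ee_rot: [0.149, 0.033, 0.988, -0.005]
force: [-0.0, 0.3, 0.8]
finger_gap: 0.0
```

Emit:
arm_command(increments="0 0 -0.001 0 0 0 0;0 0 -0.0015 0 0 0 0;0 0 -0.0015 0 0 0 0")

```text
time: 14.35
tool_pos: [0.6036, -0.0637, 0.3143]
ee_rot: [0.149, 0.033, 0.988, -0.005]
force: [-0.1, 0.8, 0.2]
finger_gap: 0.003
```

There is no resistance, so the neck appears to have dropped clear. I withdraw up and back, then check.

Emit:
arm_command(increments="-0.012 0.001 0.038 0 0 0 0;-0.024 0.002 0.077 0 0 0 0;-0.06 0.003 0.11 0 0 0 0;-0.1 0.004 0.13 0 0 0 0;-0.15 0.004 0.14 0 0 0 0;-0.18 0.004 0.14 0 0 0 0;-0.18 0.004 0.14 0 0 0 0;-0.18 0.004 0.14 0 0 0 0")

```text
time: 15.15
tool_pos: [0.4235, -0.0599, 0.4549]
ee_rot: [0.15, 0.034, 0.988, -0.006]
force: [-0.5, 0.0, -0.2]
finger_gap: -0.003
```

```bash
python3 look.py pics/h8.png; python3 - <<'E'
from h import *
import pickle
S=pickle.load(open('s0.pkl','rb'))
th,psi=.188,-.067
ex=np.array([np.cos(th)*np.cos(psi),np.cos(th)*np.sin(psi),np.sin(th)]); ey=np.array([-np.sin(psi),np.cos(psi),0]); ez=np.cross(ex,ey)
B=np.c_[ex,ey,ez]; o=np.array([.5334,-.0588,.1164])
for n in('scene','top','wrist'):
    s=snap(n); L=(cloud(s).reshape(-1,3)-o)@B
    for a,b,lo in((-.03,-.012,.012),(-.01,.012,.012),(.02,.035,.012),(.072,.078,.012),(.115,.125,.005),(.13,.145,.005),(.147,.157,.012),(.168,.18,.008)):
        k=(L[:,0]>a)&(L[:,0]<b)&(abs(L[:,1])<lo)&(L[:,2]>-.02)&(L[:,2]<.06)
        if k.sum()>2: print(n,a,k.sum(),'y',L[k,1].mean().round(4),'z',np.percentile(L[k,2],[50,90]).round(4))
    k=(L[:,0]>-.03)&(L[:,0]<.2)&(abs(L[:,1])<.014)&(L[:,2]>.004)&(L[:,2]<.035); print(n,'burner end x',np.percentile(L[k,0],[99.5,100]).round(4),'base end', np.percentile(L[k,0],[0,.5]).round(4))
E
```

```text
scene -0.01 99 z 0.1475
scene 0.01 82 z 0.1487
scene 0.04 94 z 0.154
scene 0.105 35 z 0.1481
scene 0.12 41 z 0.1506
scene 0.16 27 z 0.1592
top -0.01 140 z 0.1459
top 0.01 138 z 0.1467
top 0.04 145 z 0.152
top 0.105 28 z 0.1478
top 0.12 26 z 0.1483
top 0.16 39 z 0.1614
scene -0.03 101 y 0.0001 z [0.001 0.024]
scene -0.01 61 y -0.0015 z [0.0293 0.0306]
scene 0.02 39 y -0.0017 z [0.0264 0.0279]
scene 0.072 17 y 0.0002 z [0.0287 0.0298]
scene 0.115 15 y -0.0013 z [0.0061 0.0095]
scene 0.13 27 y -0.0011 z [0.007  0.0097]
scene 0.147 65 y 0.0 z [0.0057 0.0339]
scene 0.168 17 y -0.0057 z [0.0061 0.0109]
scene burner end x [0.1847 0.1866] base end [-0.015  -0.0146]
top -0.03 24 y 0.0024 z [0.0255 0.0287]
top -0.01 91 y -0.0001 z [0.027  0.0289]
top 0.02 62 y 0.0004 z [0.0242 0.0261]
top 0.072 25 y -0.001 z [0.027 0.029]
top 0.115 14 y -0.0002 z [0.0065 0.0097]
top 0.13 26 y 0.0006 z [0.0061 0.0079]
top 0.147 54 y -0.0006 z [0.029 0.033]
top 0.168 30 y 0.0008 z [0.01   0.0129]
top burner end x [0.185  0.1871] base end [-0.0151 -0.0146]
wrist -0.03 493 y 0.0 z [0.0046 0.0269]
wrist -0.01 531 y 0.0 z [0.0273 0.0282]
wrist 0.02 320 y 0.0 z [0.0243 0.0255]
wrist burner end x [0.067  0.0683] base end [-0.0157 -0.0152]
```

View pics/h8.png

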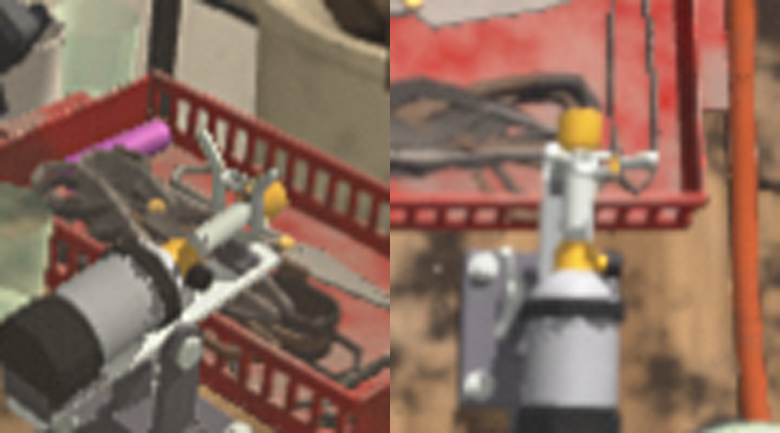

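Boot and neck are within about 2 mm of home along the slope. Points at 30–33 mm above hook_home across the mouth show the keeper shut above the neck. I hand in.

```bash
python3 -c "
from workcell import r
s=r.read_state(); print(s['time'],s['force']); print(r.finish_job())"
```

```text
15.4 [-0.59232531  0.28632329 -0.43240945]
the job is handed in; nothing more can be done
None
```

The torch is parked in the stand, released, and the job was handed in at 15.4 s. I gripped it by the canister, set the boot in the shoe with the neck lying on the keeper, and let go. I then pressed the neck down with the closed fingers just below the hook.

- **Forces:** the highest wrist reading was about 21 N, when the fingers closed on the torch on the bench. Against the stand it was about 17 N (a change of about 21 N from free hanging) as the boot touched down. Pressing through the keeper took about 9 N.
- **Boot and neck:** in depth from the fixed cameras, base end, burner end, boot height and neck height were all within about 2 mm of my estimate of home. The limits are 9 and 10 mm.
- **Keeper:** the depth points crossing the mouth lie 29 to 34 mm above the neck's home. The top view also shows it straight across, so I take it as shut. I have no direct reading of its angle.
- **Bystanders:** I did not re-measure the tumbler, brush or tweezers at the end. The tool never came near them, and no contact showed in the forces.
- **Camera disagreement:** the top and scene cameras disagreed by about 1–2 mm in y and z throughout.

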